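# Wind the force-gauge stand up to the test piece

## Robot

A 6-joint arm with a two-finger parallel gripper is mounted at the origin on the work surface. World frame = base frame: x ahead of the robot, y to its left, z up, the work surface at z = 0. Lengths are in m, angles in rad, forces in N, time in s.
With the tool pointing down it reaches from about 0.3 to 0.825 m from the base axis. Payload 5.4 kg.
Tool frame: the origin (TCP) lies between the finger pads; the fingertips stand 14 mm ahead of it and the grasp point (between the pads) lies 5 mm behind it; z points along the fingers, y is the line along which they close (so a half turn about z gives the same grasp; the last joint's range is limited). The gripper opens to 92 mm and grips with 3 to 60 N. Pads are 20 mm wide; open, the fingers measure 128 mm over their backs; the gripper's body (75 mm by 189 mm) begins 69 mm behind the grasp point.
Start: joints at [-1.549, 0.158, 1.597, -0, 1.386, -0.21], TCP at [0.132, -0.56, 0.202] pointing down, gripper open.
Joint ranges: [-2.91, 2.91], [-0.94, 2.29], [0.18, 2.7], [-1.29, 4.43], [0.17, 2.64], [-3, 3]. Speed limits (rad/s): [2.57, 2.57, 3.14, 3.14, 3.14, 3.14].

## Interface

Orientations are given as [roll, pitch, yaw] about the fixed x, y, z axes, in that order (R = Rz(yaw) Ry(pitch) Rx(roll)).
In Python, from plant import manip gives the robot as it stands.
- The arm moves only by the shell command python3 -m jog 'ROWS' [FORCE]. ROWS is JSON, a list of rows, each an object with "delta_pos": the shift along the tool's x, y, z in units of 1 m (1.0 is 1 m), a list of three; "spin": the turn about the tool's z in units of pi/4 rad (1.0 is pi/4 rad); "fingers": the closure, from 0 (fully open) to 1 (shut). In form: [{"delta_pos": [x, y, z], "spin": spin, "fingers": fingers}, ...]. A call has 1 to 12 rows; each row is the pose to reach, as a shift and turn from the pose commanded when the call began, along the tool's axes at that moment; what a row does not reach only later rows make up. A row lasts 1/8 s, in which the tool goes at most 62.5 mm and 10.7 degrees, less where a joint would pass 70% of its speed; a pose out of reach is approached as far as the arm can. A call with a number of a shift or a turn outside -1 to 1 is refused whole. A call with a gripper value outside its range is refused whole. The fingers move at their own pace and stop on an object; FORCE is the grip in N (left out, the last holds). Time passes only in rows, so rows that repeat a pose let the fingers close. It gives the time, the measured TCP pose, the force, the opening and the grip force at its end, in the units of the state.
- manip.get_state(): the state, without advancing time (a new reading comes with each control period).
- manip.get_image(name): name is "scene" or "top" or "wrist"; returns a dict with "image" (400x640x3 uint8, blue, green, red), "K" (3x3 intrinsics, pixels), "world_to_cam" (4x4, takes a point from world to camera coordinates). Camera axes: x right, y down, z forward; pixel columns grow to the right and rows downward; lengths in m; the calibration is good to about 2 mm. A picture is of the moment at which its call begins. There is no depth.
- manip.finish_job(): hands the job in; it is judged then, once.
Trained networks look in a picture, given as the dict that the camera call returned (one of the last four; its "shot" number tells which), for a name from the list of things; names that differ only in an ending like _2 or _b are one class to them, and where a whole thing is asked for, a point or a joint stands for the part that bears it (a point fixed in the world has none). Each returns a list of dicts, best first, with "confidence" (0 to 1); they miss things now and then, are a little off and sometimes report something else, mostly with a low value. They report only what shows in the picture. A call takes as long as a camera call.
- manip.recognise(picture, query): "uv" ([column, row] in pixels, amid what is visible of it).
- manip.silhouettes(picture, query): "region" (400x640 bool, what is visible of it) and "uv" ([column, row] in pixels, amid what is visible of it).
- manip.pinpoint(picture, query): "uv" ([column, row] in pixels: a listed point, or the origin of a listed thing).
The state is a dict: "time": time; "joint_pos": joint angles; "dq": joint speeds; "tau": joint torques, N m; "tool_pos": TCP position; "tool_rot": TCP orientation; "contact_force": force on the tool from outside, world axes, zero at the start; "ft_torque": the same for the moment, N m; "gripper_width": finger opening in m; "finger_force": force on a finger pad.
Only numpy, scipy, OpenCV 4.12 (cv2) and the standard library are available. Lean on these libraries where they do the work, as an engineer would, in place of code of your own. Each camera call takes 0.05 s, during which the arm holds its last target. There are 200 camera calls.

## Task

A brass test piece is already mounted in the horizontal force-gauge stand with the blue handwheel. Wind that handwheel by its upright knob, clockwise seen from above, until the gauge's probe tip rests against the brass piece, then let go. Do not push the gauge itself, and do not turn the grey handwheel of the other stand.

Things in the scene. Friction and masses are not known exactly. Their poses are not given: they have to be found in the camera images.
- blue_stand: Fixed stand: black base 410 x 90 x 20 mm, white gearbox with a flat blue handwheel (140 mm across, rim top 106 mm above the bench) on an upright axis. Origin: on the bench below the wheel's axis; z up; x: the way the gauge advances along the base. Near face of the brass piece (32 mm disc on edge): x = 295, y = 0, z = 56 mm. Only the knob stands above 106 mm.
- blue_gauge: Grey force gauge on the blue stand's carriage. Origin: middle of its back end, 177.5 mm behind the probe tip; at x = 117.5 mm in the stand's frame the tip touches. Advances 60 mm along the stand's x per clockwise turn of the wheel; starts 25 to 50 mm short of the brass piece (150 to 300 degrees), where the wheel stops hard. Winding takes about 2 to 3 N at the knob; the wheel stays where left.
- blue_knob (a point): Upright black knob of the blue handwheel: cylinder 24 mm in diameter, 50 mm tall, from 106 to 156 mm above the bench, 55 mm from the wheel's axis. It spins freely on its pin, so a gripper that does not turn can hold it and lead it round the circle. The point: on its centre line, 142 mm above the bench, a good height to grip.
- grey_knob (a point): The same point on the black knob of the grey handwheel of the second, alike but empty stand, which is not to be wound.

How it is judged:
At the end, for the whole second after the job is handed in: The probe tip of the blue stand's gauge is against the brass test piece (gap under 3 mm, about 18 degrees of wheel) and at rest (x of blue_gauge in the frame of blue_stand above 0.1145 m and linear speed of blue_gauge below 0.005 m/s); the robot touches nothing.
It fails at once if the robot pushes the gauge or its carriage itself (over 3 N) (contact force between any of the fingers, the arm and blue_gauge above 3 N).
It fails at once if the grey handwheel is turned (its knob moved over 15 mm) (distance of grey_knob from where it was at the start of the episode above 0.015 m).
It also fails if it takes over 48 s, if anything falls off the work surface, if the arm or the gripper's body presses on something with over 40 N, if the wrist force passes 120 N, or if a joint passes its speed limit or range.

## Working session

There is one attempt and no reset: what is moved stays moved. The work goes in short steps, Python scripts to look and compute and a shell command to move; the robot and the scene stay as the last step left them, time stands still between calls to the robot, and variables do not carry over. Pictures are saved under pics/ and viewed, at most 10 in all, crops included, and the job is handed in when it is done.

```bash
mkdir -p pics
cat > h.py <<'E'
import numpy as np, cv2
from plant import manip
def ray(p,uv):
    M=np.array(p["world_to_cam"]);R=M[:3,:3];t=M[:3,3]
    d=R.T@np.linalg.inv(p["K"])@np.array([uv[0],uv[1],1.]);return -R.T@t,d
def atz(p,uv,z):
    c,d=ray(p,uv);return c+d*(z-c[2])/d[2]
def tri(a,ua,b,ub):
    A=[];y=[]
    for p,u in((a,ua),(b,ub)):
        c,d=ray(p,u);d/=np.linalg.norm(d);P=np.eye(3)-np.outer(d,d);A.append(P);y.append(P@c)
    return np.linalg.lstsq(np.vstack(A),np.hstack(y),rcond=None)[0]
E
python3 - <<'E'
from h import *
np.set_printoptions(precision=4,suppress=True)
P={n:manip.get_image(n) for n in("top","scene")}
Z=dict(blue_knob=.142,grey_knob=.142,blue_stand=0)
for n,p in P.items():
    cv2.imwrite(f"pics/{n}0.png",p["image"])
    for q in Z:
        for r in manip.pinpoint(p,q)[:3]: print(n,q,r["uv"],round(r["confidence"],2),atz(p,r["uv"],Z[q]))
    for r in manip.pinpoint(p,"blue_gauge")[:2]: print(n,"gauge",r["uv"],r["confidence"],atz(p,r["uv"],.056))
s=manip.get_state();print(s["time"],s["tool_pos"],s["tool_rot"],s["contact_force"])
E
```

```text
top blue_knob [206.4, 219.2] 0.66 [0.4897 0.2106 0.142 ]
top grey_knob [415.4, 161.5] 0.92 [ 0.6138 -0.209   0.142 ]
top blue_stand [227.5, 200.8] 0.87 [0.5442 0.1995 0.    ]
scene blue_knob [395.5, 138.6] 0.84 [0.4986 0.2144 0.142 ]
scene grey_knob [219.5, 270.0] 0.84 [ 0.63   -0.2114  0.142 ]
scene blue_stand [396.9, 207.9] 0.69 [0.5531 0.1984 0.    ]
scene gauge [429.9, 202.6] 0.81 [0.618  0.2164 0.056 ]
0.5 [ 0.1321 -0.5596  0.202 ] [-3.1415 -0.      0.2318] [ 0.7266 -0.1679 -0.435 ]
```

View pics/top0.png

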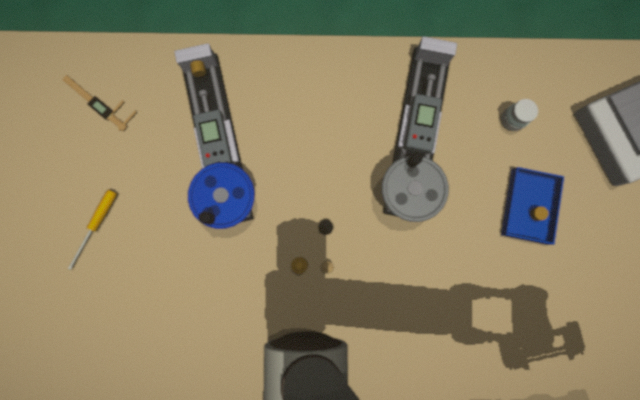

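View pics/scene0.png

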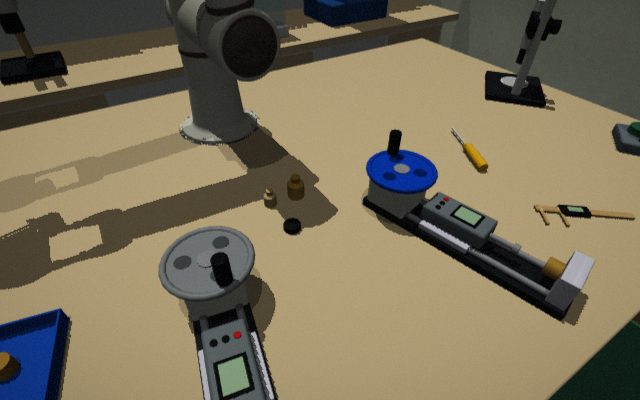

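The top view shows the blue wheel hub at about (221,195), its knob at (207,217), the brass piece at (198,67) and the blue gauge at (210,135). The grey wheel is at (415,188). In the scene view, the blue knob is at (395,143), the hub at (402,169) and the brass piece at (555,268).

Run:
```python
from h import *
np.set_printoptions(precision=4,suppress=True)
a=manip.get_image("top");b=manip.get_image("scene")
def pp(p,q):return manip.pinpoint(p,q)[0]["uv"]
k=tri(a,pp(a,"blue_knob"),b,pp(b,"blue_knob"));print("knob tri",k)
print("stand tri",tri(a,pp(a,"blue_stand"),b,pp(b,"blue_stand")))
for n,p in(("t",a),("s",b)):
    h=cv2.cvtColor(p["image"],cv2.COLOR_BGR2HSV)
    m=cv2.inRange(h,(110,150,60),(130,255,255))
    nn,l,st,ce=cv2.connectedComponentsWithStats(m)
    for i in range(1,nn):
        if st[i,4]>500:
            c,_=cv2.findContours((l==i).astype(np.uint8),0,1);c=cv2.convexHull(max(c,key=len))
            uv=np.array([atz(p,q[0],.104)[:2] for q in c],np.float32)
            print(n,st[i],"circle",cv2.minEnclosingCircle(uv))
print("brass tri",tri(a,(198,67),b,(553,268)))
for p in(a,b):
    r=manip.pinpoint(p,"blue_gauge")
    for x in r[:2]:print("gauge",x["uv"],x["confidence"],[atz(p,x["uv"],z)[:2] for z in(.04,.056)])
```

```text
knob tri [0.4987 0.2053 0.1387]
stand tri [ 0.5471  0.1995 -0.0007]
t [ 189  163   65   65 2856] circle ((0.5448637008666992, 0.19098880887031555), 0.06934633105993271)
t [ 506  169   49   75 2341] circle ((0.5311064720153809, -0.46332865953445435), 0.0840797945857048)
s [ 367  150   71   42 2108] circle ((0.548059344291687, 0.19312046468257904), 0.07192621380090714)
s [   0  309   61   91 3026] circle ((0.6004016399383545, -0.45396652817726135), 0.06898193061351776)
brass tri [0.8441 0.2667 0.0595]
gauge [427.5, 203.5] 0.55 [array([0.6061, 0.2263]), array([0.6175, 0.2104])]
```

```bash
python3 -m jog '[{"delta_pos":[0.06,-0.075,-0.05],"spin":0,"fingers":0},{"delta_pos":[0.53,-0.664,-0.05],"spin":0,"fingers":0},{"delta_pos":[0.53,-0.664,-0.05],"spin":0,"fingers":0},{"delta_pos":[0.53,-0.664,-0.05],"spin":0,"fingers":0},{"delta_pos":[0.53,-0.664,-0.05],"spin":0,"fingers":0},{"delta_pos":[0.53,-0.664,-0.05],"spin":0,"fingers":0},{"delta_pos":[0.53,-0.664,-0.05],"spin":0,"fingers":0},{"delta_pos":[0.53,-0.664,-0.05],"spin":0,"fingers":0},{"delta_pos":[0.53,-0.664,-0.05],"spin":0,"fingers":0},{"delta_pos":[0.53,-0.664,-0.05],"spin":0,"fingers":0},{"delta_pos":[0.53,-0.664,-0.05],"spin":0,"fingers":0},{"delta_pos":[0.53,-0.664,-0.05],"spin":0,"fingers":0}]' 15
```

```text
time: 2.4
tool_pos: [0.4504, 0.114, 0.2496]
tool_rot: [3.141, -0.001, 0.232]
contact_force: [-0.1, -1.5, -0.2]
gripper_width: 0.0916
finger_force: 0.0
```

```bash
cat > look.py <<'E'
from h import *
import sys
np.set_printoptions(precision=4,suppress=True)
p=manip.get_image("wrist");cv2.imwrite(f"pics/{sys.argv[1]}.png",p["image"])
for q,z in(("blue_knob",.142),("blue_stand",0)):
    for r in manip.pinpoint(p,q)[:2]:print(q,r["uv"],round(r["confidence"],2),atz(p,r["uv"],z))
for q in("top","scene"):
    t=manip.get_image(q)
    r=manip.pinpoint(t,"blue_knob")
    for x in r[:1]:print(q,x["uv"],round(x["confidence"],2),atz(t,x["uv"],.142))
s=manip.get_state();print(s["time"],s["tool_pos"],s["tool_rot"],s["contact_force"])
E
python3 look.py w1
```

```text
blue_knob [224.7, 123.6] 0.95 [0.4961 0.2109 0.142 ]
blue_stand [267.7, 86.2] 0.79 [0.5446 0.1994 0.    ]
2.75 [0.4495 0.1106 0.2493] [ 3.1412 -0.0001  0.23  ] [ 0.4328  0.2438 -0.6619]
```

View pics/w1.png

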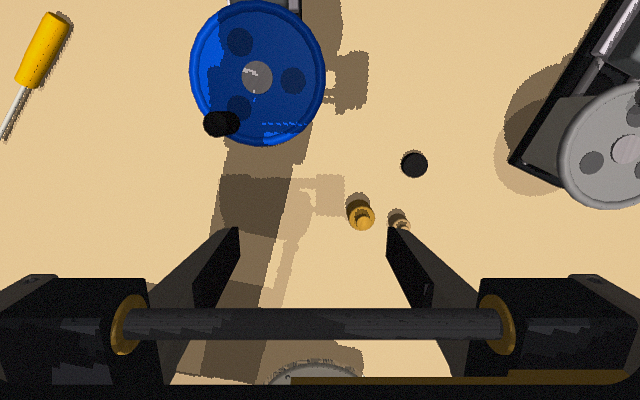

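The wrist view shows the hub at (257,77) and the knob at (217,124). That puts the knob near (0.496, 0.211), which agrees with the triangulation. I'll move over it and descend.

```bash
python3 - <<'E'
from h import *
p=manip.get_image("wrist");h=cv2.cvtColor(p["image"],cv2.COLOR_BGR2HSV)
m=cv2.inRange(h,(105,150,30),(130,255,255));c,_=cv2.findContours(m,0,1);c=cv2.convexHull(max(c,key=cv2.contourArea))
print(cv2.minEnclosingCircle(np.array([atz(p,q[0],.105)[:2] for q in c],np.float32)), atz(p,(257,77),.1))
E
python3 -m jog '[{"delta_pos":[0.067,-0.086,0],"spin":0,"fingers":0},{"delta_pos":[0.067,-0.086,0],"spin":0,"fingers":0},{"delta_pos":[0.067,-0.086,0],"spin":0,"fingers":0},{"delta_pos":[0.067,-0.086,0.03],"spin":0,"fingers":0},{"delta_pos":[0.067,-0.086,0.03],"spin":0,"fingers":0}]'
python3 look.py w2
```

```text
((0.5461967587471008, 0.19533245265483856), 0.07056006044149399) [0.54578607 0.19285277 0.1       ]
time: 3.42
tool_pos: [0.4934, 0.2089, 0.2172]
tool_rot: [3.141, 0.005, 0.23]
contact_force: [0.5, -0.0, 0.7]
gripper_width: 0.0921
finger_force: 0.0
blue_knob [307.0, 195.1] 0.89 [0.4967 0.2148 0.142 ]
blue_stand [330.5, 134.8] 0.56 [0.5446 0.1964 0.    ]
top [206.6, 218.5] 0.92 [0.4911 0.2102 0.142 ]
scene [395.4, 140.4] 0.74 [0.5038 0.2095 0.142 ]
3.775 [0.4956 0.2107 0.2202] [ 3.1415 -0.0017  0.2314] [ 0.4496  0.3539 -0.3809]
```

View pics/w2.png

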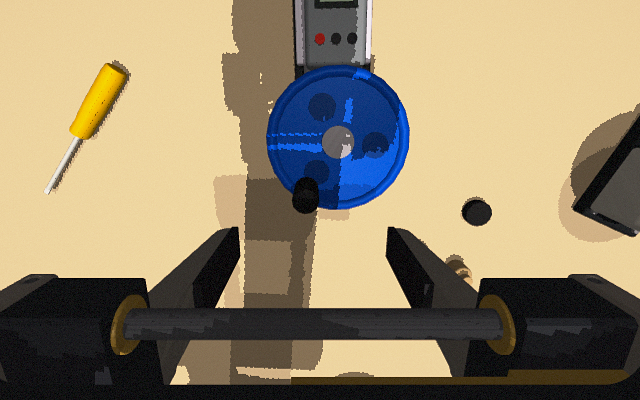

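The knob sits centred between the fingers, at (305,195) against a finger midpoint of column 313. Next I descend and grip.

```bash
python3 -m jog '[{"delta_pos":[0,-0.001,0.04],"spin":0,"fingers":0},{"delta_pos":[0,-0.001,0.083],"spin":0,"fingers":0},{"delta_pos":[0,-0.001,0.083],"spin":0,"fingers":0},{"delta_pos":[0,-0.001,0.083],"spin":0,"fingers":1},{"delta_pos":[0,-0.001,0.083],"spin":0,"fingers":1},{"delta_pos":[0,-0.001,0.083],"spin":0,"fingers":1},{"delta_pos":[0,-0.001,0.083],"spin":0,"fingers":1},{"delta_pos":[0,-0.001,0.083],"spin":0,"fingers":1},{"delta_pos":[0,-0.001,0.083],"spin":0,"fingers":1},{"delta_pos":[0,-0.001,0.083],"spin":0,"fingers":1}]' 15
```

```text
time: 5.03
tool_pos: [0.4946, 0.2125, 0.1361]
tool_rot: [-3.14, 0.0, 0.232]
contact_force: [-0.7, 2.9, 0.4]
gripper_width: 0.0236
finger_force: 1.5
```

```bash
cat > arc.py <<'E'
from h import *
import sys
cx,cy,step,n=map(float,sys.argv[1:5]);r=.055
s=manip.get_state();p=np.array(s["tool_pos"]);yaw=s["tool_rot"][2]
if len(sys.argv)>5:p[:2]=[float(v) for v in sys.argv[5:7]]
a0=np.arctan2(p[1]-cy,p[0]-cx);print("angle",np.degrees(a0),"r",np.hypot(p[0]-cx,p[1]-cy),s["finger_force"],s["contact_force"])
for i in range(1,int(n)+1):
    a=a0-np.radians(step*i);d=np.array([cx+r*np.cos(a),cy+r*np.sin(a)])-p[:2]
    print(i,round(d@[np.cos(yaw),np.sin(yaw)],4),round(d@[np.sin(yaw),-np.cos(yaw)],4))
E
python3 arc.py .546 .1945 10 9 .4948 .2124
```

```text
angle 160.7298948848571 r 0.054238823733558254 1.4709307998418808 [-0.67353405  2.94993711  0.35090196]
1 0.0052 -0.008
2 0.0123 -0.0145
3 0.0204 -0.0196
4 0.0292 -0.0233
5 0.0386 -0.0254
6 0.0482 -0.0258
7 0.0577 -0.0245
8 0.0668 -0.0216
9 0.0753 -0.0172
```

```bash
python3 -m jog '[{"delta_pos":[0,0,0],"spin":0,"fingers":1},{"delta_pos":[0,0,0],"spin":0,"fingers":1},{"delta_pos":[0.005,-0.008,0],"spin":0,"fingers":1},{"delta_pos":[0.012,-0.0145,0],"spin":0,"fingers":1},{"delta_pos":[0.020,-0.0195,0],"spin":0,"fingers":1},{"delta_pos":[0.029,-0.023,0],"spin":0,"fingers":1},{"delta_pos":[0.0385,-0.0255,0],"spin":0,"fingers":1},{"delta_pos":[0.048,-0.026,0],"spin":0,"fingers":1},{"delta_pos":[0.048,-0.026,0],"spin":0,"fingers":1}]' 20; python3 look.py w3
```

```text
time: 6.15
tool_pos: [0.5372, 0.2499, 0.1362]
tool_rot: [-3.139, -0.003, 0.232]
contact_force: [0.7, 5.4, -1.2]
gripper_width: 0.0228
finger_force: 20.0
blue_knob [310.2, 235.0] 0.72 [0.5378 0.2515 0.142 ]
blue_stand [364.3, 187.2] 0.95 [0.5479 0.1935 0.    ]
top [192.5, 195.6] 0.67 [0.5369 0.2407 0.142 ]
scene [416.9, 143.5] 0.82 [0.5352 0.2387 0.142 ]
6.5 [0.537  0.2499 0.1362] [-3.1392 -0.0041  0.2318] [ 1.1678  6.5804 -0.941 ]
```

View pics/w3.png

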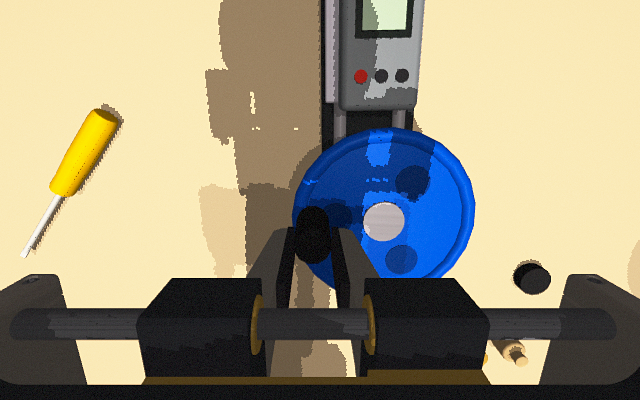

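The knob is between the pads at (312,235), and the wheel has turned 60°. The force on the tool is slightly outward, so I'll shift the centre estimate a little and go on.

```bash
python3 arc.py .546 .196 12 10
```

```text
angle 99.46323741774424 r 0.054614441221942464 19.999719858169556 [ 1.16775276  6.5804015  -0.94096527]
1 0.0114 0.0016
2 0.022 0.0058
3 0.0316 0.0122
4 0.0396 0.0205
5 0.0457 0.0302
6 0.0497 0.041
7 0.0513 0.0524
8 0.0506 0.0639
9 0.0474 0.0749
10 0.0421 0.0851
```

```bash
python3 -m jog '[{"delta_pos":[0.0115,0.0015,0],"spin":0,"fingers":1},{"delta_pos":[0.022,0.006,0],"spin":0,"fingers":1},{"delta_pos":[0.0315,0.012,0],"spin":0,"fingers":1},{"delta_pos":[0.0395,0.0205,0],"spin":0,"fingers":1},{"delta_pos":[0.0455,0.030,0],"spin":0,"fingers":1},{"delta_pos":[0.0495,0.041,0],"spin":0,"fingers":1},{"delta_pos":[0.0515,0.0525,0],"spin":0,"fingers":1},{"delta_pos":[0.0515,0.0525,0],"spin":0,"fingers":1}]' 20; python3 arc.py .546 .196 10 8
python3 - <<'E'
from h import *
for n in("scene","top"):
    p=manip.get_image(n)
    for x in manip.pinpoint(p,"blue_gauge")[:1]:print(n,x,atz(p,x["uv"],.056))
    if n=="scene":cv2.imwrite("pics/s4.png",cv2.resize(p["image"][140:330,340:620],None,fx=2.5,fy=2.5))
E
```

```text
time: 7.5
tool_pos: [0.6003, 0.208, 0.1362]
tool_rot: [3.14, -0.005, 0.231]
contact_force: [6.2, -0.0, -5.2]
gripper_width: 0.0228
finger_force: 20.0
angle 12.437684063700084 r 0.055623425245307036 19.99933809041977 [ 6.20975255 -0.04660611 -5.24217811]
1 -0.0016 0.0095
2 -0.0042 0.0188
3 -0.0084 0.0274
4 -0.014 0.0352
5 -0.0208 0.0419
6 -0.0288 0.0472
7 -0.0375 0.0512
8 -0.0468 0.0535
scene {'uv': [438.8, 209.2], 'confidence': 0.84} [0.64123728 0.21701437 0.056     ]
top {'uv': [215.5, 155.3], 'confidence': 0.56} [0.6396957  0.21867482 0.056     ]
```

View pics/s4.png

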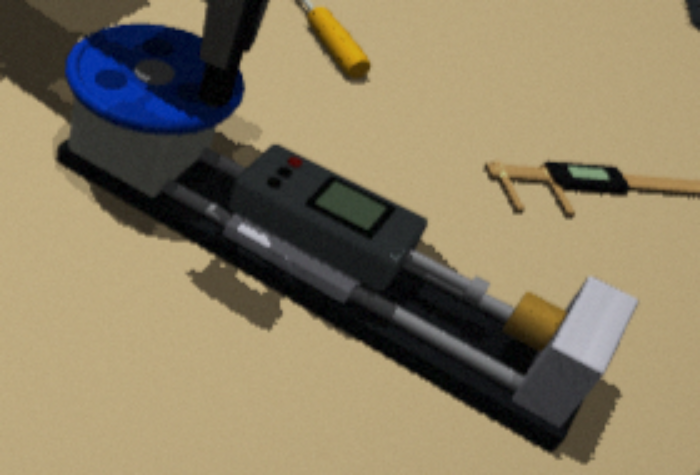

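The crop shows the gauge well advanced, with its probe close to the brass piece at (535,315). By my estimate about 20 mm is left, so I'll keep winding and watch the force.

```bash
python3 -m jog '[{"delta_pos":[-0.0015,0.0095,0],"spin":0,"fingers":1},{"delta_pos":[-0.004,0.019,0],"spin":0,"fingers":1},{"delta_pos":[-0.0085,0.0275,0],"spin":0,"fingers":1},{"delta_pos":[-0.014,0.035,0],"spin":0,"fingers":1},{"delta_pos":[-0.021,0.042,0],"spin":0,"fingers":1},{"delta_pos":[-0.029,0.047,0],"spin":0,"fingers":1},{"delta_pos":[-0.029,0.047,0],"spin":0,"fingers":1}]' 20; python3 arc.py .546 .196 6 8
python3 - <<'E'
from h import *
for n in("scene","top"):
    p=manip.get_image(n)
    for x in manip.pinpoint(p,"blue_gauge")[:1]:print(n,x,atz(p,x["uv"],.056))
    if n=="scene":cv2.imwrite("pics/s5.png",cv2.resize(p["image"][200:320,440:610],None,fx=4,fy=4,interpolation=2))
E
```

```text
time: 8.57
tool_pos: [0.5818, 0.154, 0.1362]
tool_rot: [3.136, -0.002, 0.231]
contact_force: [4.1, -6.5, -1.8]
gripper_width: 0.023
finger_force: 20.0
angle -49.54864400371714 r 0.0551973114405435 19.999592006206512 [ 4.08922208 -6.49487414 -1.84773082]
1 -0.0053 0.0022
2 -0.0108 0.004
3 -0.0164 0.0052
4 -0.0222 0.0058
5 -0.0279 0.0058
6 -0.0336 0.0053
7 -0.0393 0.0041
8 -0.0448 0.0023
scene {'uv': [445.4, 212.1], 'confidence': 0.79} [0.65388298 0.22172587 0.056     ]
```

View pics/s5.png

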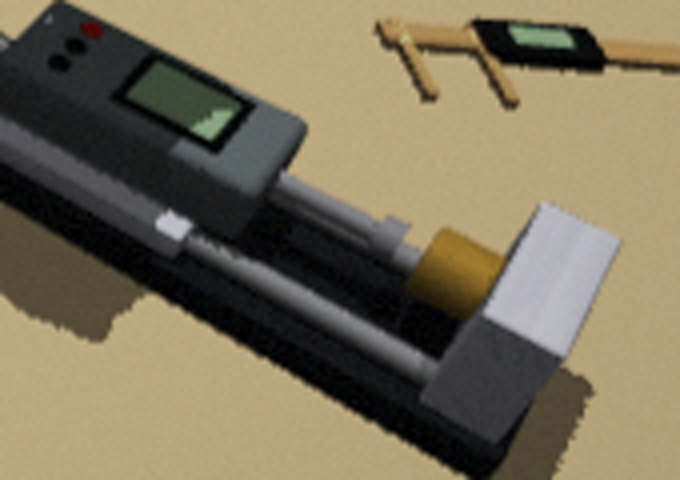

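The gauge is about 6–7 mm short, with the probe's last section just in front of the brass at (415,265). That leaves roughly 40° of wheel.

```bash
python3 -m jog '[{"delta_pos":[-0.005,0.0025,0],"spin":0,"fingers":1},{"delta_pos":[-0.0105,0.0045,0],"spin":0,"fingers":1},{"delta_pos":[-0.016,0.0055,0],"spin":0,"fingers":1},{"delta_pos":[-0.022,0.0065,0],"spin":0,"fingers":1},{"delta_pos":[-0.025,0.0065,0],"spin":0,"fingers":1},{"delta_pos":[-0.025,0.0065,0],"spin":0,"fingers":1}]' 20; python3 arc.py .546 .196 6 6
python3 - <<'E'
from h import *
p=manip.get_image("scene")
for x in manip.pinpoint(p,"blue_gauge")[:1]:print(x,atz(p,x["uv"],.056))
E
```

```text
time: 9.52
tool_pos: [0.5584, 0.1425, 0.1362]
tool_rot: [3.137, -0.001, 0.232]
contact_force: [2.9, -4.9, -1.1]
gripper_width: 0.0231
finger_force: 20.0
angle -76.97753632429702 r 0.054874859008259336 19.999745786190033 [ 2.9007625  -4.86532206 -1.07939108]
1 -0.0057 -0.0002
2 -0.0114 -0.0011
3 -0.017 -0.0026
4 -0.0224 -0.0047
5 -0.0275 -0.0074
6 -0.0323 -0.0105
{'uv': [445.7, 212.8], 'confidence': 0.75} [0.65559008 0.22071156 0.056     ]
```

```bash
python3 -m jog '[{"delta_pos":[-0.0055,0,0],"spin":0,"fingers":1},{"delta_pos":[-0.0115,-0.001,0],"spin":0,"fingers":1},{"delta_pos":[-0.0115,-0.001,0],"spin":0,"fingers":1}]' 20; python3 arc.py .546 .196 6 4
```

```text
time: 10.0
tool_pos: [0.5462, 0.1414, 0.1362]
tool_rot: [3.138, 0.0, 0.232]
contact_force: [0.2, -5.2, -0.6]
gripper_width: 0.0233
finger_force: 20.0
angle -89.826530824348 r 0.05464968558000988 20.000038146972656 [ 0.22801373 -5.24678159 -0.61981243]
1 -0.0056 -0.0013
2 -0.0109 -0.0034
3 -0.016 -0.0061
4 -0.0208 -0.0094
```

```bash
python3 -m jog '[{"delta_pos":[-0.0055,-0.0015,0],"spin":0,"fingers":1},{"delta_pos":[-0.011,-0.0035,0],"spin":0,"fingers":1},{"delta_pos":[-0.011,-0.0035,0],"spin":0,"fingers":1}]' 20; python3 arc.py .546 .196 6 4
python3 - <<'E'
from h import *
p=manip.get_image("scene")
for x in manip.pinpoint(p,"blue_gauge")[:1]:print(x,atz(p,x["uv"],.056))
cv2.imwrite("pics/s6.png",cv2.resize(p["image"][200:320,440:610],None,fx=4,fy=4,interpolation=2))
E
```

```text
time: 10.38
tool_pos: [0.5342, 0.1428, 0.1361]
tool_rot: [3.14, 0.001, 0.232]
contact_force: [-1.9, -4.6, 1.1]
gripper_width: 0.0228
finger_force: 20.0
angle -102.52344664905769 r 0.05444833607086018 20.0007364153862 [-1.88601234 -4.62440292  1.11175983]
1 -0.0053 -0.0023
2 -0.01 -0.0056
3 -0.0144 -0.0093
4 -0.0183 -0.0135
{'uv': [448.9, 212.8], 'confidence': 0.74} [0.65883731 0.22600567 0.056     ]
```

View pics/s6.png

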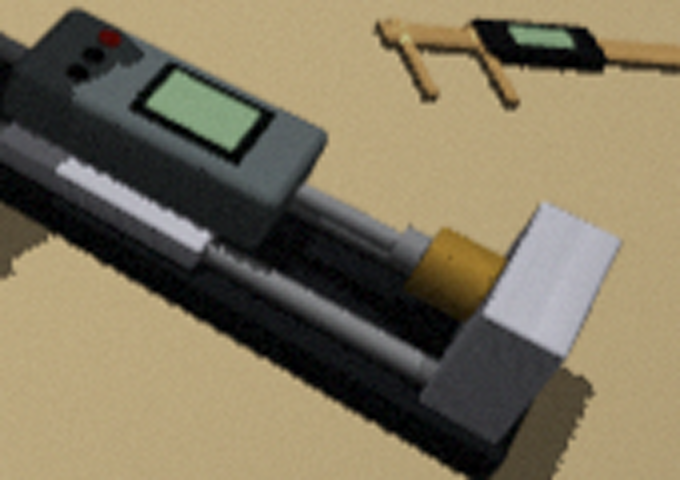

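The collar, at (412,250), is now almost at the brass. I'll go on in 6° steps until the hard stop shows in the force.

```bash
python3 -m jog '[{"delta_pos":[-0.0055,-0.0025,0],"spin":0,"fingers":1},{"delta_pos":[-0.010,-0.0055,0],"spin":0,"fingers":1},{"delta_pos":[-0.010,-0.0055,0],"spin":0,"fingers":1}]' 20; python3 arc.py .546 .196 6 4
```

```text
time: 10.85
tool_pos: [0.5288, 0.1434, 0.1366]
tool_rot: [3.133, -0.011, 0.231]
contact_force: [18.3, -13.4, -12.3]
gripper_width: 0.023
finger_force: 20.0
angle -108.07095384796104 r 0.055309914758771145 19.956145137548447 [ 18.2613742  -13.43675182 -12.25651053]
1 -0.0046 -0.0035
2 -0.009 -0.0072
3 -0.013 -0.0114
4 -0.0165 -0.016
```

The tangential force rose to 18 N, so that is the hard stop and the tip is in contact. I'll ease the command back to the measured pose, open, and lift.

```bash
python3 -m jog '[{"delta_pos":[0.0035,0.003,0],"spin":0,"fingers":1},{"delta_pos":[0.0035,0.003,0],"spin":0,"fingers":0},{"delta_pos":[0.0035,0.003,0],"spin":0,"fingers":0},{"delta_pos":[0.0035,0.003,0],"spin":0,"fingers":0},{"delta_pos":[0.0035,0.003,0],"spin":0,"fingers":0},{"delta_pos":[0.0035,0.003,0],"spin":0,"fingers":0},{"delta_pos":[0.0035,0.003,-0.05],"spin":0,"fingers":0},{"delta_pos":[0.0035,0.003,-0.1],"spin":0,"fingers":0},{"delta_pos":[0.0035,0.003,-0.1],"spin":0,"fingers":0},{"delta_pos":[0.0035,0.003,-0.1],"spin":0,"fingers":0}]'
python3 - <<'E'
from h import *
p=manip.get_image("scene")
for x in manip.pinpoint(p,"blue_gauge")[:1]:print(x,atz(p,x["uv"],.056))
w=manip.get_image("wrist")
for x in manip.pinpoint(w,"blue_knob")[:1]:
    k=atz(w,x["uv"],.142);print(k,np.degrees(np.arctan2(k[1]-.196,k[0]-.546)))
cv2.imwrite("pics/s7.png",cv2.resize(p["image"][130:320,340:610],None,fx=2.8,fy=2.8,interpolation=2))
E
```

```text
time: 12.1
tool_pos: [0.5273, 0.1446, 0.2354]
tool_rot: [-3.141, 0.001, 0.232]
contact_force: [-0.4, -0.8, -0.4]
gripper_width: 0.0916
finger_force: 0.0
{'uv': [449.6, 215.3], 'confidence': 0.79} [0.66447624 0.22176796 0.056     ]
[0.53189999 0.14222582 0.142     ] -104.69263694541105
```

View pics/s7.png

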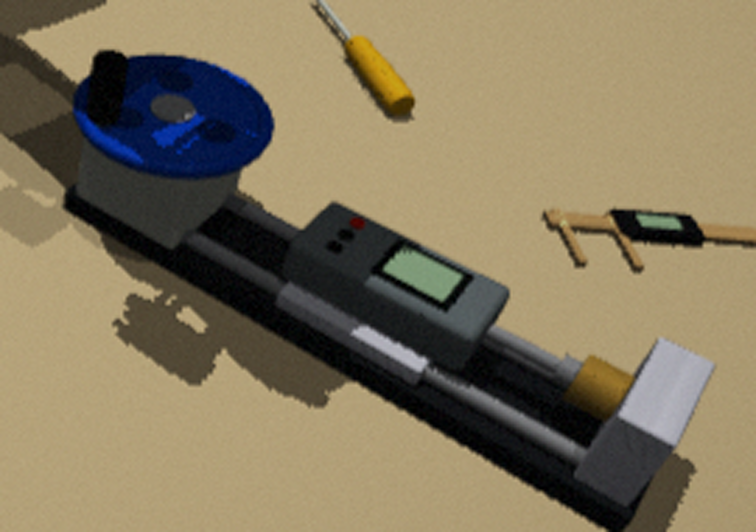

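The probe is up against the brass at (575,372). The measured gauge x is about 0.12 m, the wheel has stayed within a few degrees of the stop, and the robot is clear.

```bash
python3 -c "
from plant import manip
print(manip.finish_job())"
```

```text
the job is handed in; nothing more can be done
None
```

I wound the blue handwheel clockwise about 270° to its hard stop, so the probe tip rests against the brass piece. I then let go, lifted clear and handed the job in at about 12 s; the hand-in returned no verdict.

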